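Shut the marked wash-line valve under its sliding cover

TASK

On the white valve box of the plate washer, push the metal cover straight back, away from the robot, until it meets the rear stop; slide it, do not lift it. That reveals two small valve handles: push the marked one, the one with the round disc over its pivot, a quarter turn clockwise seen from above until it is fully shut against its stop. Leave the cover open and leave the other handle and everything standing around alone.

Things in the scene. Friction and masses are not known exactly. Their poses are not given: they have to be found in the camera images.
- valve_box: White fixed housing, 268 x 272 mm, 60 mm high, turned somewhat on the bench. Origin on the bench at mid-width; 'box' below means this frame: x away from the robot, y left, z up. Near part (box x -117 to +5 mm, y -120 to +120 mm) is an open bay with two valves, its floor 8 mm above the bench; the rear (box x +5 to +137 mm) is a flat deck 60 mm high.
- rear_stop (a point): Middle of the near face of the stop wall at the rear of the deck, box x +137 mm, 70 mm above the bench (the wall's top is at 80 mm). Along both sides of the box run guide lips up to 72 mm high, inner faces at box y -130 and +130 mm. Outside on the left is a grey ledge 54 mm wide, 30 mm high.
- cover: Loose flat opaque grey metal plate, 130 mm (box x) by 252 mm (box y), 5 mm thick, 0.3 to 0.6 kg, lying over the bay between the guide lips with 4 mm play each side. Origin: centre of its underside, 60 mm above the bench; axes about as the box's. Starts at box x -57 to -45 mm; fully back against the stop it is at +72 mm. Slides with 1 to 5 N.
- push_bar (a point): Centre of the upright bar on the cover, 12 mm (box x) by 120 mm (box y), from 65 mm (plate's top face) to 85 mm above the bench. It lies 45 mm to the near side (-x) of the cover's origin.
- marked_handle (a joint): Turn of the marked handle, rad: 0 = open (points to the near side, box -x, along its pipe), 1.571 = shut, at its end stop (points left, box +y, across its pipe). Grows clockwise seen from above; starts at 0 to 0.25. Stiff, stays where it is left: about 0.12 N m, 2 to 3 N near the tip.
- marked_handle_pivot (a point): Turning axis of the marked handle, 35 mm above the bench; at box x -25 mm and y either -55 or +40 mm (the two valves change places). The marked handle is the one with a thin round disc, 38 mm across, on top of its pivot (46 to 51 mm above the bench). Both handles are bare steel.
- marked_handle_tip (a point): End of the marked handle's arm, 65 mm from its axis, 35 mm above the bench (middle of the arm's height). The arm is a straight upright blade, 12 mm wide, from 24 to 46 mm above the bench.
- plain_handle (a joint): Turn of the other handle, same meaning; it is to be left as it is.
- plain_handle_pivot (a point): Turning axis of the other handle, 35 mm above the bench: the same arm and size, but without the disc (only a 20 mm round hub).
- plain_handle_tip (a point): End of the other handle's arm, 65 mm from its axis, 35 mm above the bench.
- vial: Small amber vial, 28 mm across, 45 mm high, standing on the grey ledge at the left side of the valve box. Origin at its underside. A bystander.
- reagent_bottle: White bottle with blue cap, 56 mm across, 100 mm high, on the bench left of the valve box. Origin at its underside. A bystander.
- beaker: Glass beaker, 68 mm across, 85 mm high, left of the valve box, nearer the robot than the bottle. Origin at its underside. A bystander.
- microplate: Well plate, 86 x 128 mm, 14 mm high, on the bench right of the valve box. Origin at the centre of its underside. A bystander.
- screwdriver: Screwdriver, 170 mm long, lying crossways on the bench in front of the valve box (robot side). Its own x runs along it. A bystander.
- sample_jar: White jar, 48 mm across, 55 mm high, on the bench right of the valve box, near side. Origin at its underside. A bystander.

How it is judged (in metres and radians):
On the way, in this order (a step that is already met when the one before it is completed fails the run):
1. the cover is slid back, with the marked handle not yet shut (x of cover in the frame of valve_box above 0.06 m and value of joint marked_handle below 0.6 rad), for 0.1 s.
2. the marked handle is pushed shut with the cover open (x of cover in the frame of valve_box above 0.06 m and value of joint marked_handle above 1.45 rad), for 0.2 s.
At the end, for the whole second after the job is handed in: The cover lies flat on its box, slid back to within 12 mm of the rear stop; the marked handle is within 7 degrees of fully shut; the other handle's tip is within 12 mm of where it was; all at rest (all of step 2 and height (world z) of cover below 0.066 m and angle between cover's own z axis and vertical below 0.05 rad and linear speed of cover below 0.01 m/s and velocity of joint marked_handle below 0.05 rad/s and distance of plain_handle_tip from where it was at the start of the episode below 0.012 m); the robot touches nothing.
It fails at once if the cover is lifted more than 15 mm or tipped by more than 14 degrees (height (world z) of cover above 0.075 m or angle between cover's own z axis and vertical above 0.25 rad).
It fails at once if the other handle is moved by more than 12 mm at its tip (distance of plain_handle_tip from where it was at the start of the episode above 0.012 m).
It fails at once if a bystander is moved by more than 30 mm or lifted (distance of any of vial, reagent_bottle, beaker, microplate, screwdriver, sample_jar from where it was at the start of the episode above 0.03 m).
It also fails if it takes over 45 s, if anything falls off the work surface, if the arm or the gripper's body presses on something with over 40 N, if the wrist force passes 120 N, or if a joint passes its speed limit or range.

ROBOT

A 7-joint arm with a two-finger parallel gripper is mounted at the origin on the work surface. World frame = base frame: x ahead of the robot, y to its left, z up, the work surface at z = 0. Lengths are in m, angles in degrees, forces in N, time in s.
With the tool pointing down it reaches from about 0.425 to 0.825 m from the base axis. Payload 3.6 kg.
Tool frame: the origin (TCP) lies at the very end of the fingers, on their centre line; the grasp point (between the pads) lies 19 mm behind it; z points along the fingers, y is the line along which they close (so a half turn about z gives the same grasp; the last joint's range is limited). The gripper opens to 93 mm and grips with 3 to 60 N. Pads are 15 mm wide; open, the fingers measure 128 mm over their backs; the gripper's body (75 mm by 188 mm) begins 65 mm behind the grasp point.
Start: joints at [66.778, 35.231, -0.722, 81.555, 0.464, 63.22, -2.315], TCP at [0.24, -0.604, 0.219] pointing down, gripper open.
Joint ranges: [-178.69, 178.69], [-17.37, 117.87], [-77.05, 75.6], [15.02, 138.74], [-78.02, 258.01], [0.78, 113.62], [-162.83, 162.83]. Speed limits (degrees/s): [159.86, 159.86, 180, 180, 180, 180, 180].

INTERFACE

Orientations are given as [roll, pitch, yaw] about the fixed x, y, z axes, in that order (R = Rz(yaw) Ry(pitch) Rx(roll)).
In Python, from station import robot, solve_ik, monitor, cams, workorder gives the robot as it stands. Calls block until the motion is done:
- robot.goto(position, orientation): joint-space move of the TCP to a pose.
- robot.move_straight(position, ori=None, velocity=0.15, contact_N=None): straight line of the TCP; ori=None keeps the orientation; velocity is the mean speed in m/s. With contact_N (N) it stops when the force on the tool has changed by that much, and returns True; else False.
- robot.move_j(angles): joint-space move.
- robot.gripper_open() and robot.grasp(squeeze=None): open the fingers fully, or close them until they stop; squeeze is the grip in N (None keeps the last).
- robot.sleep(seconds).
- solve_ik(position, orientation): joint angles nearest the present ones, or None.
- monitor.read_state(): the state.
- cams.camera(name): name is "side" or "top" or "wrist"; returns a dict with "color" (384x512x3 uint8, blue, green, red), "fx", "fy", "cx", "cy" (pixels), "rvec" (rotation vector, rad) and "tvec" (3), from world to camera coordinates, as OpenCV has them; the wrist camera has in their place "mount" (4x4, takes a point from camera to tool coordinates, whose origin is the TCP and whose axes are the flange's). Camera axes: x right, y down, z forward; pixel columns grow to the right and rows downward; lengths in m; the calibration is good to about 2 mm. The wrist camera is an equidistant fisheye: a pixel r from the principal point sees the ray r / f radians off the axis. A picture is of the moment at which its call begins: read the wrist's pose just before it. There is no depth.
A pose or a line that the arm cannot do raises robot.IKError and nothing moves.
- workorder.close_job(): hands the job in; it is judged then, once.
The state is a dict: "t": time; "joint_positions": joint angles; "qvel": joint speeds; "joint_torque": joint torques, N m; "tool_pos": TCP position; "eef_rot": TCP orientation; "wrist_force": force on the tool from outside, world axes, zero at the start; "wrist_torque": the same for the moment, N m; "finger_gap": finger opening in m; "finger_force": force on a finger pad.
Only numpy, scipy, OpenCV 4.12 (cv2) and the standard library are available. Lean on these libraries where they do the work, as an engineer would, in place of code of your own. Each camera call takes 0.05 s, during which the arm holds its last target. There are 200 camera calls.

## Working session

There is one attempt and no reset: what is moved stays moved. The work goes in short steps, each a Python script; the robot and the scene stay as the last script left them, time stands still between calls to the robot, and variables do not carry over. Pictures are saved under pics/ and viewed, at most 10 in all, crops included, and the job is handed in when it is done.

```bash
mkdir -p pics
python3 - <<'E'
from station import robot, monitor, cams
import cv2,numpy as np
for n in ("top","side"):
    c=cams.camera(n); cv2.imwrite(f"pics/{n}0.png",cv2.resize(c["color"],(800,600),interpolation=cv2.INTER_CUBIC))
    R=cv2.Rodrigues(np.array(c["rvec"]))[0]; print(n,c["fx"],c["cx"],c["cy"],(-R.T@np.ravel(c["tvec"])).round(3))
s=monitor.read_state(); print(s["t"],s["tool_pos"],s["eef_rot"],s["finger_gap"])
E
```

```text
top 456.3460802508688 260.8659601475304 194.10343014486796 [0.475 0.066 1.203]
side 378.35885757196894 256.94988550829277 190.8493515618474 [0.091 0.582 0.628]
0.1 [ 0.24014875 -0.60325728  0.21760655] [-1.79870285e+02  2.00242581e-03  2.17106441e+01] 0.09281821124761623
```

View pics/top0.png

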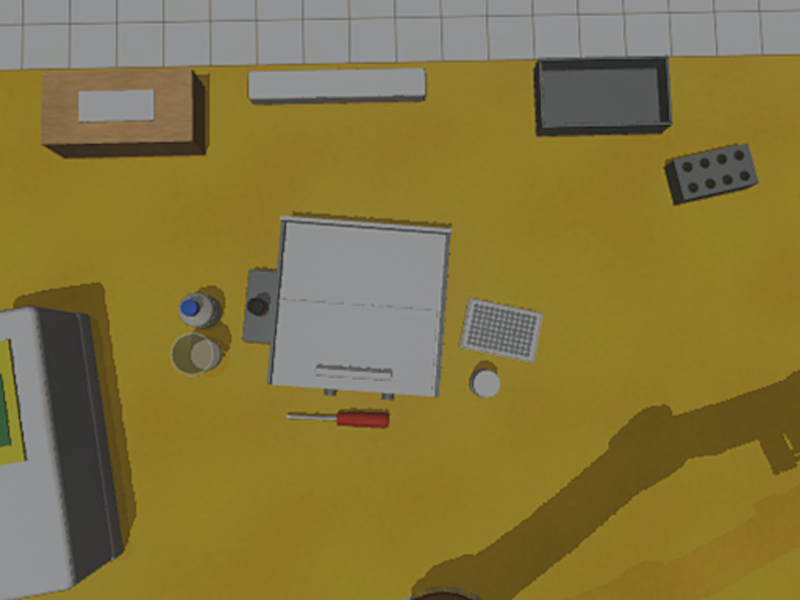

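View pics/side0.png

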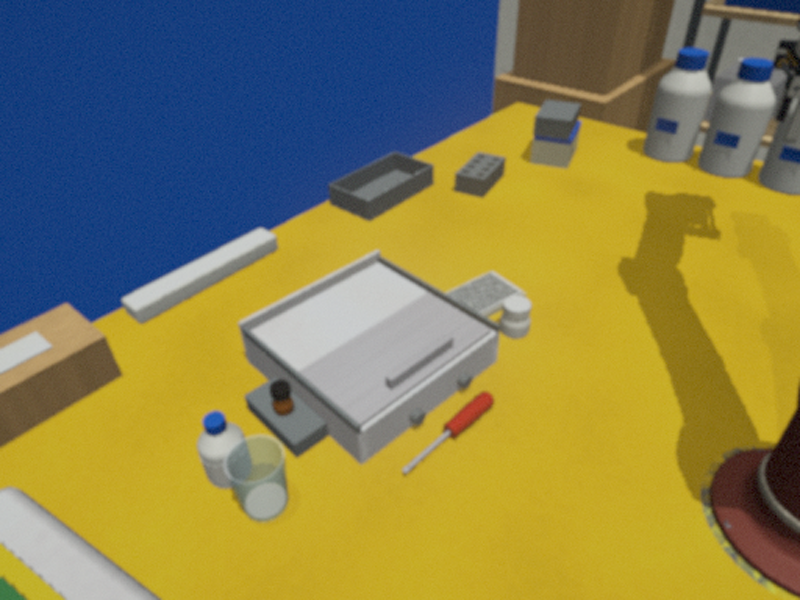

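The top view shows the box with corners near (283,218), (450,230), (437,395) and (270,383), and the push bar from (316,371) to (392,376). The vial is on the left ledge, and the screwdriver lies in front at row 418. I'll enlarge the box.

Run:
```python
from station import cams
import cv2,numpy as np
c=cams.camera("top")
im=np.mean([cams.camera("top")["color"].astype(float) for _ in range(4)],0).astype(np.uint8)
cr=im[130:280,145:345]; cv2.imwrite("pics/top1.png",cv2.resize(cr,(800,600),interpolation=cv2.INTER_CUBIC))
```

```text
(no output)
```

View pics/top1.png

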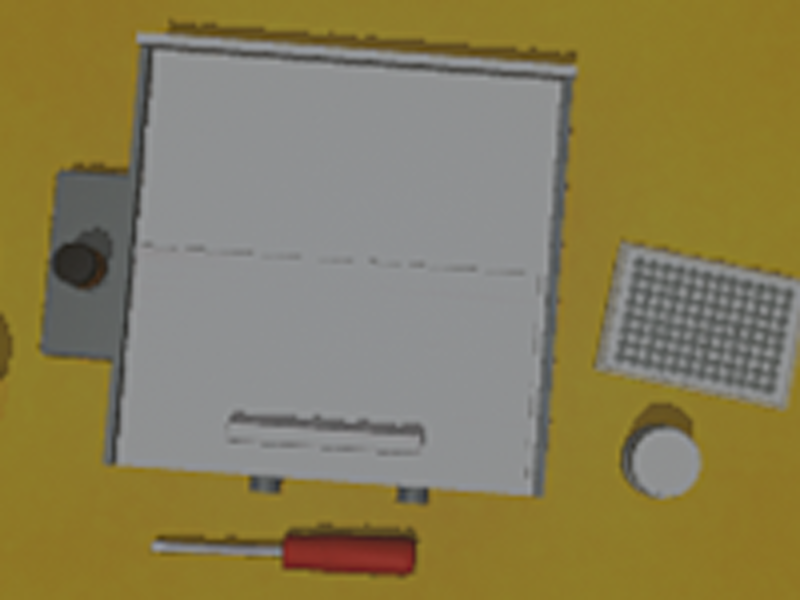

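The enlarged crop gives four corners of the top edges: rear wall top (139,45) and (576,76), and near lip ends (105,463) and (543,495). The bar's top centre is near (325,438). The vial cap is at (78,264).

```bash
cat > h.py <<'E'
import numpy as np, cv2, json
from station import cams
from scipy.optimize import least_squares
def px2w(c,uv,z):
    R=cv2.Rodrigues(np.array(c["rvec"]))[0]; C=-R.T@np.ravel(c["tvec"])
    d=R.T@np.array([(uv[0]-c["cx"])/c["fx"],(uv[1]-c["cy"])/c["fy"],1]); return C+d*(z-C[2])/d[2]
def crop(uv): return (uv[0]/4+145-.375,uv[1]/4+130-.375)
try: BX,BY,YAW=json.load(open("box.json"))
except Exception: pass
def b2w(x,y,z):
    c,s=np.cos(YAW),np.sin(YAW); return np.array([BX+c*x-s*y,BY+s*x+c*y,z])
def w2b(p):
    c,s=np.cos(YAW),np.sin(YAW); d=np.array([p[0]-BX,p[1]-BY]); return np.array([c*d[0]+s*d[1],-s*d[0]+c*d[1]])
E
python3 - <<'E'
import h; from h import *
c=cams.camera("top")
P=[px2w(c,crop(u),z)[:2] for u,z in [((139,45),.08),((576,76),.08),((105,463),.072),((543,495),.072)]]
def f(q):
    x,y,a,xn=q; R=np.array([[np.cos(a),-np.sin(a)],[np.sin(a),np.cos(a)]])
    return np.ravel([R@b+[x,y]-p for b,p in zip([(.137,.134),(.137,-.134),(xn,.134),(xn,-.134)],P)])
r=least_squares(f,[.5,0,0,-.12]); print(r.x,np.degrees(r.x[2]),(r.fun*1e3).round(1))
json.dump(list(r.x[:3]),open("box.json","w")); h.BX,h.BY,h.YAW=r.x[:3]
for u,z in [((228,433),.085),((423,443),.085),((78,264),.075)]: print(w2b(px2w(c,crop(u),z)))
E
```

```text
[ 0.55672543  0.11835721 -0.10290147 -0.12289048] -5.895820021157913 [ 0.5 -2.  -0.4  2.7 -0.2 -1.3  0.1  0.6]
[-0.09884403  0.06025275]
[-0.0962685  -0.05852772]
[-0.00219797  0.16223255]
```

Run:
```python
from h import *
from station import robot, monitor
O=[180,0,np.degrees(YAW)]
robot.grasp(10)
robot.goto(b2w(-.135,0,.2),O)
robot.move_straight(b2w(-.135,0,.074),O,velocity=.1)
print(robot.move_straight(b2w(-.095,0,.074),O,velocity=.03,contact_N=1.5)); s=monitor.read_state()
print(w2b(s["tool_pos"]),s["tool_pos"][2],s["wrist_force"])
print(robot.move_straight(b2w(.045,0,.074),O,velocity=.05,contact_N=14)); s=monitor.read_state()
print(w2b(s["tool_pos"]),s["wrist_force"],s["finger_gap"],s["t"])
robot.move_straight(s["tool_pos"]-(b2w(.03,0,0)-b2w(0,0,0)),O,velocity=.1)
robot.move_straight(monitor.read_state()["tool_pos"]*[1,1,0]+[0,0,.2],O,velocity=.2)
robot.goto([.42,-.25,.3],O)
im=np.mean([cams.camera("top")["color"].astype(float) for _ in range(4)],0).astype(np.uint8)
cr=im[130:280,145:345]; cv2.imwrite("pics/top2.png",cv2.resize(cr,(800,600),interpolation=cv2.INTER_CUBIC))
print(monitor.read_state()["t"])
```

```text
True
[-0.11123649 -0.00025936] 0.07362580314886957 [ 0.12134006  0.54480237 -0.1228285 ]
True
[ 0.01322724 -0.00022076] [-0.52754169  0.38882483  0.03834675] 0.0005745584989517512 9.025
11.925
```

View pics/top2.png

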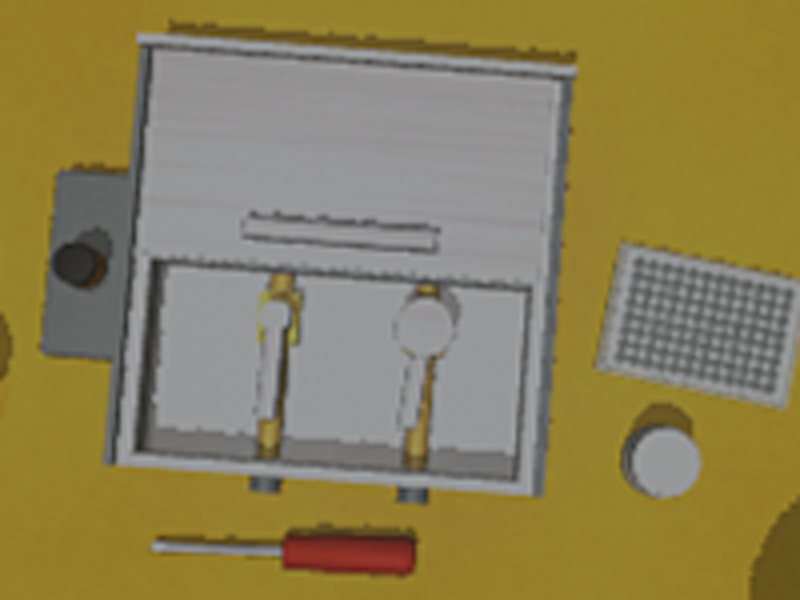

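The cover is open and travelled 124.5 mm, so it sits at about x=+72 mm. The marked handle is the right one, with its disc at (426,326) and tip at (405,430). The plain handle is on the left, with its hub at (277,312).

Run:
```python
from h import *
from station import robot, monitor, solve_ik
c=cams.camera("top")
d,t,b=[w2b(px2w(c,crop(u),z)) for u,z in [((426,326),.051),((405,430),.046),((340,236),.085)]]
print(d,t,b); th0=np.arctan2(t[1]-d[1],-(t[0]-d[0])); print("th0",th0)
px,py=-.025,-.055
def pose(th,r,off,z):
    # arm dir at th: (-cos, sin); push dir: (sin, cos)
    return b2w(px-r*np.cos(th)-off*np.sin(th),py+r*np.sin(th)-off*np.cos(th),z),[180,0,np.degrees(YAW)+90-np.degrees(th)]
p,o=pose(0,.046,.03,.15)
robot.goto(p,o)
p,o=pose(0,.046,.03,.030)
print("down",robot.move_straight(p,o,velocity=.1,contact_N=6),monitor.read_state()["tool_pos"][2])
for th in np.radians(range(0,81,10)):
    p,o=pose(th,.046,.014,.030)
    if robot.move_straight(p,o,velocity=.06,contact_N=15): print("contact",th,monitor.read_state()["wrist_force"]); break
else:
    p,o=pose(np.radians(90),.046,.002,.030)
    print("end",robot.move_straight(p,o,velocity=.03,contact_N=10))
s=monitor.read_state(); print(w2b(s["tool_pos"]),s["wrist_force"],s["eef_rot"],s["t"])
```

```text
[-0.02343369 -0.05484697] [-0.08965449 -0.04651442] [0.02630296 0.00183108]
th0 0.12517203159519932
down False 0.030472437438736122
end True
[-0.03945568 -0.00933677] [ 0.42489288 -0.76356533 -0.02475598] [-179.97077111    0.49791545   -1.69879929] 18.0583
```

Run:
```python
from h import *
from station import robot, monitor
O=[180,0,np.degrees(YAW)]
p=b2w(-.0325,-.009,.03)
print("press",robot.move_straight(p,O,velocity=.02,contact_N=12))
s=monitor.read_state(); print(w2b(s["tool_pos"]),s["wrist_force"],s["eef_rot"])
x,y=w2b(s["tool_pos"])
robot.move_straight(b2w(x-.02,y,.03),None,velocity=.08)
robot.move_straight(b2w(x-.02,y,.2),None,velocity=.2)
robot.goto([.42,-.25,.3],O)
im=np.mean([cams.camera("top")["color"].astype(float) for _ in range(4)],0).astype(np.uint8)
cr=im[130:280,145:345]; cv2.imwrite("pics/top3.png",cv2.resize(cr,(800,600),interpolation=cv2.INTER_CUBIC))
print(monitor.read_state()["t"])
```

```text
press False
[-0.03825711 -0.00901421] [-7.9887279   1.98064052  3.16784071] [179.88254562   0.65381976  -5.8785149 ]
21.775
```

View pics/top3.png

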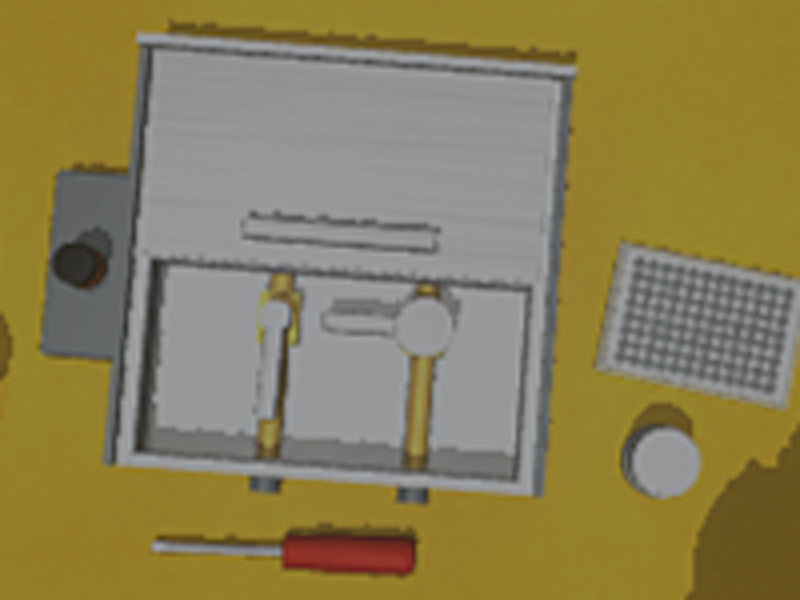

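The marked handle now lies across its pipe, with its tip at (322,320). It held against an 8 N press, so it is at its stop. The plain handle, cover and bystanders haven't moved.

```bash
python3 -c "
from station import workorder; print(workorder.close_job())"
```

```text
the job is handed in; nothing more can be done
None
```

The job is handed in: the cover is slid back to the rear stop, the marked (right-hand) handle is pushed shut against its stop, and nothing else moved in the camera view; the hand-in did not report a verdict.

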